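# Fit a wheel trim over the valve

### The job

The silver wheel trim has been laid in the trailer wheel turned to the wrong place, so it rides up on the tyre valve. Turn it round until its valve notch drops over the valve, then press it fully home in the rim, level all round. It is brittle plastic, so no hard shoves or blows, and leave everything else on the bench alone.

Things in the scene. Friction and masses are not known exactly. Their poses are not given: they have to be found in the camera images.
- wheel: Black steel trailer wheel with tyre, flat on the bench, outside face up; heavy, does not move. Origin: its axis at bench height, z up. Tyre 400 across; sidewall top 118 up, radius 115 to 184. Rim lip 114 up, radius 100 to 115. Own +x points at the valve; a 13 mm yellow dot on the sidewall (radius 128) marks that side.
- seat (a point): Middle of the trim's seat, on the wheel's axis, 92 above the bench. The seat is a flat ring ledge, radius 80 to 100, with an upright wall at radius 99.5 from it up to the lip. Inside radius 80 the wheel is an open dish: floor 55 above the bench, hub (radius 30) 66.
- valve_tip (a point): Top of the tyre valve: upright brass stem, 10 thick, round tip 106.5 above the bench, on the wheel's +x at radius 85.5. Hidden under the trim's rim until the notch lies over it. Attitude: the wheel's.
- nub_site (a point): One of two spring nubs, 14 mm steel balls that poke 6 mm out of the wall, 95.5 above the bench, at 30 (this one) and -30 degrees from the valve. With the notch over the valve the trim's edge still rests on them, about 9 mm above the seat; about 5 to 9 N on the trim's rim at the valve, or 9 to 16 N on its middle, pushes it past them.
- trim: Silver plastic wheel trim, disc 197 across with rim, five spokes and round middle; 0.2 to 0.4 kg, loose in the wheel's rim with 1 mm play each side. Origin: its axis at the underside, z up, valve notch on own +x. Rim: radius 79 to 98.5, 18 thick. Fully home: underside 92 above the bench, level. Pushed with over 80 N it cracks.
- trim_notch (a point): Middle of the valve notch, level with the rim's top: trim's +x, radius 86.5, 18 above the underside. A bay 15 wide in the rim's inner side, radius 79 to 93.5, right through, open to a vent, with a black mark beside it. Starts 0.7 to 3.1 rad from the valve, either way. Turned over the valve it drops 4 to 5 mm there on to the nubs, and turns no further.
- trim_vent (a point): Middle of one of five open vents: trim's +x, radius 60, 18 above the underside. Vents span radius 34 to 79, centred at 0, 72, 144, 216, 288 degrees from +x, about 59 wide at radius 60, split by spokes 16 wide, 6 to 18 above the underside. Closed fingertips go down a vent into the dish and push a spoke sideways: a few N slide the trim round.
- trim_middle (a point): Centre of the trim's round middle, on its flat top, 24 above the underside; radius 34. Heights of the underside at the centre: 100 at the start (tilted 0.08 rad: it rides on the valve, its far edge on the seat), 97 with the notch dropped over the valve (tilt 0.05), 92 fully home (level).
- gauge: Dial tyre gauge, black dial 38 across and 22 tall with a steel stem, 125 long, lying on the tyre's sidewall on the side opposite the yellow dot; leave alone. Origin: under the dial; stem along +x.
- nut_dish: Round steel dish of wheel nuts, 136 across, 32 tall; leave alone. Origin: centre, underside.
- bowl: Green plastic bowl, 170 across, 75 tall; leave alone. Origin: centre, underside.
- spray: White spray bottle with a red head, 72 across, 198 tall; leave alone. Origin: centre, underside.
- mallet: Rubber mallet, 64 tall and 260 long, on the bench to the robot's right; leave alone. Origin: on the bench under the handle's inner end; head towards +x.
Things that resemble listed ones, but are neither listed nor needed, are in the scene too. Leave any purple or turquoise look-alike of the trim alone.

How it is judged:
On the way:
1. the trim is turned so that its notch has dropped over the valve (z of trim in the frame of wheel below 0.0985 m and horizontal distance between trim_notch and valve_tip below 0.007 m and angle between trim's own z axis and vertical below 0.062 rad), for 0.1 s.
At the end, for the whole second after the job is handed in: The trim lies still on the ledge of the rim, its underside within 1.5 mm of the ledge at its centre and level within 0.015 rad (both nubs passed), centred within 4 mm, with the valve standing in its notch (middle of notch within 7 mm of the valve's axis) (z of trim in the frame of wheel between 0.09 and 0.0935 m and horizontal distance between trim and wheel below 0.004 m and horizontal distance between trim_notch and valve_tip below 0.007 m and angle between trim's own z axis and vertical below 0.015 rad and linear speed of trim below 0.01 m/s); the robot touches nothing.
It fails at once if the trim pushed harder than 80 N (contact force between trim and the arm above 80 N or contact force between trim and the fingers above 80 N).
It fails at once if the gauge, nut dish, bowl, spray bottle or mallet moved more than 20 mm (distance of any of gauge, nut_dish, bowl, spray, mallet from where it was at the start of the episode above 0.02 m).
It also fails if it takes over 51 s, if anything falls off the work surface, if the arm or the gripper's body presses on something with over 40 N, if the wrist force passes 120 N, or if a joint passes its speed limit or range.

### The arm

A 6-joint arm with a two-finger parallel gripper is mounted at the origin on the work surface. World frame = base frame: x ahead of the robot, y to its left, z up, the work surface at z = 0. Lengths are in m, angles in rad, forces in N, time in s.
With the tool pointing down it reaches from about 0.35 to 0.975 m from the base axis. Payload 4.9 kg.
Tool frame: the origin (TCP) lies midway between the tips of the shut fingers; the grasp point (between the pads) lies 19 mm behind it; z points along the fingers, y is the line along which they close (so a half turn about z gives the same grasp; the last joint's range is limited). The gripper opens to 85 mm and grips with 20 to 120 N. Pads are 22 mm wide; open, the fingers measure 114 mm over their backs; the gripper's body (76 mm by 85 mm) begins 54 mm behind the grasp point. The pads swing forward as they close: fully open they stand 13 mm farther back than shut.
Start: joints at [-1.418, 0.053, 1.613, -0, 1.476, -0.119], TCP at [0.168, -0.602, 0.209] pointing down, gripper open.
Joint ranges: [-3.01, 3.01], [-1.01, 2.22], [0.06, 2.58], [-1.02, 4.17], [0.09, 2.62], [-3.14, 3.14]. Speed limits (rad/s): [2.57, 2.57, 3.14, 3.14, 3.14, 3.14].

### API

Orientations are given as a unit quaternion [w, x, y, z].
In Python, from plant import state, grab_frame, camera_info, job_done, spot_in, masks_of, pinpoint gives the robot as it stands.
- The arm moves only by the shell command python3 -m handwheel 'ROWS' [OPENING]. ROWS is JSON, a list that holds one entry, the list of rows, each a list of 6 numbers: the shift along the world's x, y, z in m, then the turn, a rotation vector about the world's x, y, z in degrees. In form: [[[tx, ty, tz, ax, ay, az], ...]]. A call has 1 to 20 rows; each row shifts and turns the commanded pose from where the row before left it; what a row does not reach is not made up. A row lasts 1/12 s, in which the tool goes at most 41.7 mm and 7.16 degrees, less where a joint would pass 70% of its speed; a pose out of reach is approached as far as the arm can. A call is refused whole if a number of a shift passes 0.0417 or a number of a turn 7.16, either way. A call with a gripper value outside its range is refused whole. OPENING is the opening, from 0 (shut) to 1 (fully open), set as the call begins (- or left out, the last holds). The fingers move at their own pace and stop on an object; the grip force is fixed at half the most. Time passes only in rows, so rows that do not move let the fingers close. It gives the time, the measured TCP pose, the force, the opening and the grip force at its end, in the units of the state.
- state(): the state, without advancing time (a new reading comes with each control period).
- grab_frame(name): name is "side" or "top"; returns (picture, depth): 400x640x3 uint8, blue, green, red; 400x640 float32, m along the optical axis (not along the pixel's ray), 0 where there is no reading.
- camera_info(name): a dict with "fx", "fy", "cx", "cy" (pixels), "T" (4x4, takes a point from camera to world coordinates). Camera axes: x right, y up, looking along -z (the intrinsics and any distortion apply to the point x, -y, -z); pixel columns grow to the right and rows downward; lengths in m; the calibration is good to about 2 mm. A picture is of the moment at which its call begins. camera_info takes no time and is no camera call.
- job_done(): hands the job in; it is judged then, once.
Trained networks look in the newest picture that a camera, given by its name, has taken for a name from the list of things; names that differ only in an ending like _2 or _b are one class to them, and where a whole thing is asked for, a point or a joint stands for the part that bears it (a point fixed in the world has none). Each returns a list of dicts, best first, with "conf" (0 to 1); they miss things now and then, are a little off and sometimes report something else, mostly with a low value. They report only what shows in the picture. A call takes as long as a camera call. They do not tell look-alikes from the thing itself.
- spot_in(camera, thing): "box" ([left, top, width, height] in pixels, round what is visible of it).
- masks_of(camera, thing): "region" (400x640 bool, what is visible of it) and "box" ([left, top, width, height] in pixels, round what is visible of it).
- pinpoint(camera, thing): "position" ([column, row] in pixels: a listed point, or the origin of a listed thing).
The state is a dict: "time": time; "joint_pos": joint angles; "joint_vel": joint speeds; "joint_efforts": joint torques, N m; "tool_pos": TCP position; "tool_rot": TCP orientation; "contact_force": force on the tool from outside, world axes, zero at the start; "ft_torque": the same for the moment, N m; "gripper_width": opening from 0.0 (shut) to 1.0 (fully open); "grasp_force": force on a finger pad.
Only numpy, scipy, OpenCV 4.12 (cv2) and the standard library are available. Lean on these libraries where they do the work, as an engineer would, in place of code of your own. Each camera call takes 0.05 s, during which the arm holds its last target. There are 200 camera calls.

## Working session

There is one attempt and no reset: what is moved stays moved. The work goes in short steps, Python scripts to look and compute and a shell command to move; the robot and the scene stay as the last step left them, time stands still between calls to the robot, and variables do not carry over. Pictures are saved under pics/ and viewed, at most 10 in all, crops included, and the job is handed in when it is done.

```bash
mkdir -p pics; cat > h.py <<'E'
import numpy as np, cv2
from plant import *
def world(cam,px,z=None,depth=None):
    I=camera_info(cam);T=np.array(I["T"])
    r=np.array([(px[0]-I["cx"])/I["fx"],-(px[1]-I["cy"])/I["fy"],-1.0])
    d=T[:3,:3]@r;o=T[:3,3]
    s=depth if z is None else (z-o[2])/d[2]
    return o+s*d
E
python3 - <<'E'
from h import *
for c in ("top","side"):
    p,d=grab_frame(c);cv2.imwrite(f"pics/{c}0.png",p)
    print(c,{k:v for k,v in camera_info(c).items() if k!="T"},np.round(camera_info(c)["T"],3).tolist())
    for n,z in (("seat",.092),("wheel",0),("trim_middle",.124),("trim_notch",.119),("trim",.1),("trim_vent",.118),("valve_tip",.1065),("gauge",.118)):
        for q in pinpoint(c,n)[:3]:
            print(c,n,round(q["conf"],2),np.round(q["position"],1),np.round(world(c,q["position"],z),4))
print(state())
E
```

```text
top {'fx': 463.9751614625758, 'fy': 463.9751614625758, 'cx': 317.0483155957353, 'cy': 197.0375626849618} [[-0.024, 0.997, -0.077, 0.404], [-1.0, -0.024, 0.009, 0.024], [0.007, 0.078, 0.997, 1.399], [0.0, 0.0, 0.0, 1.0]]
top seat 0.87 [310.  187.1] [0.5339 0.0318 0.092 ]
top wheel 0.93 [309.4 189.8] [0.5349 0.0343 0.    ]
top trim_middle 0.8 [227.1 291.3] [0.2525 0.2626 0.124 ]
top trim_middle 0.67 [404.9 282.5] [ 0.264  -0.2205  0.124 ]
top trim_notch 0.97 [380.1 295.8] [ 0.2294 -0.1524  0.119 ]
top trim_notch 0.84 [337.7 187.2] [ 0.5292 -0.0452  0.119 ]
top trim_notch 0.83 [252.2 308.3] [0.2046 0.196  0.119 ]
top trim 0.94 [227.2 288. ] [0.2586 0.2667 0.1   ]
top trim 0.9 [405.2 283.2] [ 0.2594 -0.2259  0.1   ]
top trim 0.74 [307.6 188.8] [0.5285 0.0386 0.1   ]
top trim_vent 0.89 [243.2 299.2] [0.2295 0.2202 0.118 ]
top trim_vent 0.83 [330.7 188.6] [ 0.5258 -0.0257  0.118 ]
top trim_vent 0.68 [387.4 290.1] [ 0.2441 -0.1731  0.118 ]
top valve_tip 0.73 [285.8 204. ] [0.4867 0.1002 0.1065]
top gauge 0.55 [362.3 163.5] [ 0.594  -0.1156  0.118 ]
side {'fx': 511.42368978981307, 'fy': 511.
[... 926 characters left out ...]
'joint_pos': array([-1.41803587e+00,  5.26798972e-02,  1.61288766e+00,  4.56965627e-05,
        1.47596781e+00, -1.19003288e-01]), 'joint_vel': array([-0.00036432,  0.00065159,  0.00024242, -0.00121565, -0.00050076,
       -0.00030647]), 'joint_efforts': array([-5.83098554e-04, -3.93685484e+01, -3.70468283e+01, -3.04455853e-04,
        4.66078400e-04, -1.74241046e-05]), 'tool_pos': array([ 0.16778079, -0.60205705,  0.20922343]), 'tool_rot': array([2.82550329e-05, 9.90782547e-01, 1.35461964e-01, 2.32258799e-05]), 'contact_force': array([-0.19981247,  0.41658635, -0.00644762]), 'ft_torque': array([-0.04636533,  0.03756631, -0.04860388]), 'grasp_force': 0.0, 'gripper_width': 1.0023822952613766}
```

```bash
python3 - <<'E'
import cv2
a=cv2.imread("pics/top0.png");cv2.imwrite("pics/topc.png",cv2.resize(a[110:270,210:420],None,fx=3.7,fy=3.7,interpolation=cv2.INTER_CUBIC)[:600,:800])
E
```

```text
(no output)
```

View pics/topc.png

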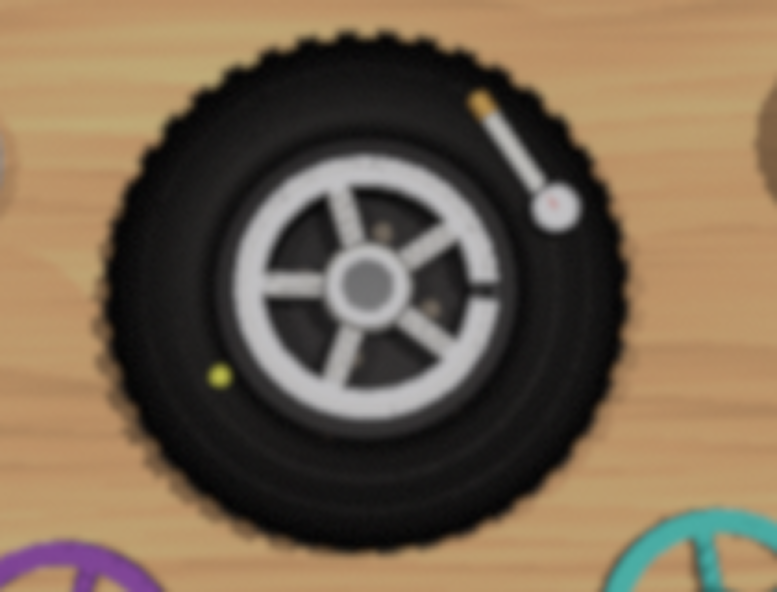

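View pics/side0.png

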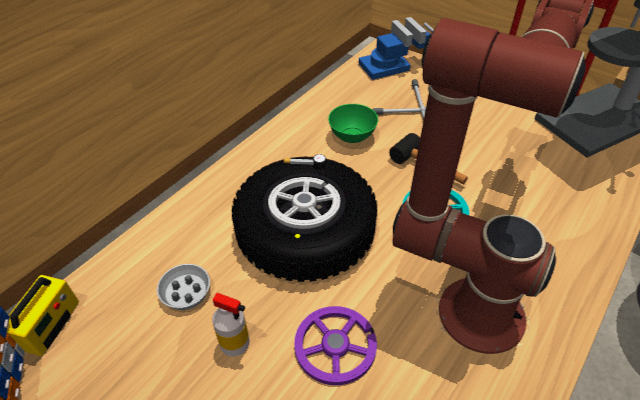

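The top crop shows the notch at crop (490,289), right of centre (367,285). The yellow dot is at (220,376), lower left, and the gauge is at upper right. The side view agrees, with the dot at (297,236) and the surroundings clear. Next I'll refine the centre and the angles.

```bash
python3 - <<'E'
from h import *
for c in ("top","side"):
    p=cv2.imread(f"pics/{c}0.png").astype(int)
    m=(p[...,2]>110)&(p[...,1]>110)&(p[...,0]<80)
    y,x=np.nonzero(m); k=(abs(x-(269 if c=="top" else 297))<8)&(abs(y-(211 if c=="top" else 236))<8)
    print(c,"dot",k.sum(),world(c,(x[k].mean(),y[k].mean()),.118))
    for n in ("trim","wheel"):
      grab_frame(c)
      for q in masks_of(c,n):
        b=q["box"]
        if abs(b[0]+b[2]/2-308)<20 and b[1]+b[3]/2<240:
            cs,_=cv2.findContours(q["region"].astype(np.uint8),0,1)
            u=max(cs,key=cv2.contourArea)[:,0].astype(float)
            W=np.array([world(c,t,.118 if n=="trim" else .1)[:2] for t in u])
            (cc,r)=cv2.minEnclosingCircle(W.astype(np.float32)); A=np.c_[2*W,np.ones(len(W))];s=np.linalg.lstsq(A,(W**2).sum(1),rcond=None)[0]
            print(c,n,round(q["conf"],2),cc,r,"lsq",s[:2],np.sqrt(s[2]+s[:2]@s[:2]))
C=np.array([.535,.035])
for a in range(52,-121,-6): print(a,np.round(1000*(57*np.r_[np.cos(np.radians(a)),np.sin(np.radians(a))]/1000),1),end=';')
E
```

```text
top dot 21 [0.46775007 0.14625375 0.118     ]
top trim 0.65 (0.5300557613372803, 0.03377071022987366) 0.09884807467460632 lsq [0.53000469 0.03463804] 0.09644645852173268
side dot 17 [0.46959723 0.14745023 0.118     ]
side trim 0.75 (0.6277840733528137, -0.0942385122179985) 0.06038326025009155 lsq [ 0.62418023 -0.09688846] 0.04132261718529171
side trim 0.6 (0.5304327011108398, 0.04035637527704239) 0.09870876371860504 lsq [0.52886753 0.04137263] 0.09549971388320751
side wheel 0.62 (0.5192831754684448, 0.06244148313999176) 0.22694054245948792 lsq [0.51201834 0.06150482] 0.21034701756725852
52 [35.1 44.9];46 [39.6 41. ];40 [43.7 36.6];34 [47.3 31.9];28 [50.3 26.8];22 [52.8 21.4];16 [54.8 15.7];10 [56.1  9.9];4 [56.9  4. ];-2 [57. -2.];-8 [56.4 -7.9];-14 [ 55.3 -13.8];-20 [ 53.6 -19.5];-26 [ 51.2 -25. ];-32 [ 48.3 -30.2];-38 [ 44.9 -35.1];-44 [ 41.  -39.6];-50 [ 36.6 -43.7];-56 [ 31.9 -47.3];-62 [ 26.8 -50.3];-68 [ 21.4 -52.8];-74 [ 15.7 -54.8];-80 [  9.9 -56.1];-86 [  4.  -56.9];-92 [ -2. -57.];-98 [ -7.9 -56.4];-104 [-13.8 -55.3];-110 [-19.5 -53.6];-116 [-25.  -51.2];
```

```bash
python3 -m handwheel '[[[0.02,0.034,0,0,0,0],[0.02,0.034,0,0,0,0],[0.02,0.034,0,0,0,0],[0.02,0.034,0,0,0,0],[0.02,0.034,0,0,0,0],[0.02,0.034,0,0,0,0],[0.02,0.034,0,0,0,0],[0.02,0.034,0,0,0,0],[0.02,0.034,0,0,0,0],[0.02,0.034,0,0,0,0],[0.02,0.034,0,0,0,0],[0.02,0.034,0,0,0,0],[0.02,0.034,0,0,0,0],[0.02,0.034,0,0,0,0],[0.02,0.034,0,0,0,0],[0.02,0.034,0,0,0,0],[0.02,0.034,0,0,0,0],[0.02,0.034,0,0,0,0],[0.02,0.034,0,0,0,0],[0.02,0.034,0,0,0,0]]]' 0
python3 -m handwheel '[[[0,0,0,0,0,0],[0,0,0,0,0,0],[0,0,0,0,0,0]]]'
```

```text
time: 2.97
tool_pos: [0.5685, 0.08, 0.2094]
tool_rot: [0.0, 0.991, 0.136, 0.0]
contact_force: [-0.3, -1.1, 0.2]
gripper_width: 0.001
grasp_force: 0.0
time: 3.22
tool_pos: [0.5676, 0.0779, 0.209]
tool_rot: [0.0, 0.991, 0.136, -0.0]
contact_force: [-0.6, 0.4, 0.1]
gripper_width: -0.002
grasp_force: 0.0
```

```bash
python3 -m handwheel '[[[0,0.003,-0.02,0,0,0],[0,0,-0.02,0,0,0],[0,0,-0.02,0,0,0],[0,0,-0.015,0,0,0],[0,0,-0.01,0,0,0],[0,0,-0.01,0,0,0],[0,0,-0.01,0,0,0],[0,0,-0.01,0,0,0],[0,0,-0.01,0,0,0],[0,0,0,0,0,0]]]'
```

```text
time: 4.05
tool_pos: [0.5663, 0.0808, 0.0818]
tool_rot: [-0.0, 0.991, 0.135, -0.002]
contact_force: [-0.7, 0.2, -0.3]
gripper_width: 0.003
grasp_force: 0.0
```

```bash
python3 -m handwheel '[[[0.0045,-0.0039,0,0,0,0],[0.0041,-0.0044,0,0,0,0],[0.0036,-0.0047,0,0,0,0],[0.003,-0.0051,0,0,0,0],[0.0025,-0.0054,0,0,0,0],[0.002,-0.0057,0,0,0,0],[0.0013,-0.0058,0,0,0,0],[0.0008,-0.0059,0,0,0,0],[0.0001,-0.006,0,0,0,0],[-0.0006,-0.0059,0,0,0,0]]]'; python3 - <<'E'
from h import *
for c in ("top","side"):
    p,d=grab_frame(c); cv2.imwrite(f"pics/{c}1.png",p)
    for q in pinpoint(c,"trim_notch"):
        w=world(c,q["position"],.119)-[.533,.036,0]; print(c,round(q["conf"],2),w[:2],np.degrees(np.arctan2(w[1],w[0])))
E
```

```text
time: 4.88
tool_pos: [0.5897, 0.028, 0.0848]
tool_rot: [-0.0, 0.991, 0.135, 0.001]
contact_force: [0.1, 8.5, 1.8]
gripper_width: -0.004
grasp_force: 5.0
top 0.9 [-0.30850253 -0.17846142] -149.95163385841286
top 0.8 [-0.32129265  0.16502556] 152.81360575126737
top 0.69 [-0.06331079 -0.06127599] -135.93569412028467
top 0.18 [-0.04858938  0.06903862] 125.13788149362122
side 0.95 [-0.34125886 -0.11578462] -161.2586052120427
side 0.89 [-0.35794972  0.22612789] 147.71813318288673
side 0.75 [-0.06455892 -0.05937394] -137.3956855743116
side 0.21 [-0.14301536  0.42478736] 108.607101898758
```

```bash
python3 -m handwheel '[[[-0.0011,-0.0059,0,0,0,0],[-0.0017,-0.0057,0,0,0,0],[-0.0024,-0.0055,0,0,0,0],[-0.0029,-0.0052,0,0,0,0],[-0.0034,-0.0049,0,0,0,0],[-0.0039,-0.0045,0,0,0,0]]]';python3 -m handwheel '[[[-0.0044,-0.0041,0,0,0,0],[-0.0047,-0.0036,0,0,0,0],[-0.0051,-0.003,0,0,0,0],[-0.0054,-0.0025,0,0,0,0],[-0.0057,-0.002,0,0,0,0],[-0.0058,-0.0013,0,0,0,0]]]'; python3 - <<'E'
from h import *
for c in ("top","side"):
    p,d=grab_frame(c); cv2.imwrite(f"pics/{c}2.png",p)
    for q in pinpoint(c,"trim_notch"):
        w=world(c,q["position"],.119)-[.533,.036,0]; 
        if np.hypot(*w[:2])<.12: print(c,round(q["conf"],2),w[:2],np.degrees(np.arctan2(w[1],w[0])))
E
```

```text
time: 5.58
tool_pos: [0.5736, -0.0042, 0.0841]
tool_rot: [0.0, 0.991, 0.135, 0.0]
contact_force: [1.6, 1.9, -0.9]
gripper_width: -0.001
grasp_force: 1.2
time: 6.08
tool_pos: [0.5427, -0.0207, 0.0849]
tool_rot: [0.001, 0.991, 0.135, 0.001]
contact_force: [3.7, 0.0, 0.2]
gripper_width: -0.004
grasp_force: 1.3
top 0.94 [-0.08509806  0.04354409] 152.90148507633643
side 0.97 [-0.07424405  0.03442184] 155.12610364995854
```

```bash
python3 -m handwheel '[[[-0.003,-0.0004,0,0,0,0],[-0.0029,-0.0004,0,0,0,0],[-0.003,-0.0001,0,0,0,0],[-0.003,0,0,0,0,0],[-0.003,0.0002,0,0,0,0],[-0.0029,0.0004,0,0,0,0]]]';python3 -m handwheel '[[[-0.003,0.0005,0,0,0,0],[-0.0029,0.0006,0,0,0,0],[-0.0029,0.0008,0,0,0,0]]]'; python3 - <<'E'
from h import *
for c in ("top","side"):
    p,d=grab_frame(c); cv2.imwrite(f"pics/{c}3.png",p)
    for q in pinpoint(c,"trim_notch"):
        w=world(c,q["position"],.119)-[.533,.036,0]; 
        if np.hypot(*w[:2])<.12: print(c,round(q["conf"],2),w[:2],np.degrees(np.arctan2(w[1],w[0])))
E
```

```text
time: 6.78
tool_pos: [0.5249, -0.0205, 0.0845]
tool_rot: [0.0, 0.991, 0.135, 0.001]
contact_force: [5.1, 0.4, -0.4]
gripper_width: 0.0
grasp_force: 2.5
time: 7.03
tool_pos: [0.5168, -0.0186, 0.0853]
tool_rot: [0.0, 0.991, 0.135, 0.001]
contact_force: [4.1, -0.9, 2.6]
gripper_width: -0.001
grasp_force: 3.2
top 0.95 [-0.06117227  0.07479046] 129.28026069347044
side 0.83 [-0.04326797  0.06238538] 124.74361094861534
side 0.26 [-0.05209293  0.07661491] 124.21303913268298
```

```bash
for i in 1; do python3 -m handwheel '[[[-0.0014,0.0005,0,0,0,0],[-0.0014,0.0005,0,0,0,0]]]'; python3 -m handwheel '[[[-0.0014,0.0005,0,0,0,0],[-0.0014,0.0006,0,0,0,0]]]'; python3 -m handwheel '[[[-0.0014,0.0006,0,0,0,0],[-0.0013,0.0006,0,0,0,0]]]'; done;  python3 - <<'E'
from h import *
for c in ("top","side"):
    p,d=grab_frame(c); cv2.imwrite(f"pics/{c}4.png",p)
    for q in pinpoint(c,"trim_notch"):
        w=world(c,q["position"],.115)-[.533,.036,0]; 
        if np.hypot(*w[:2])<.12: print(c,round(q["conf"],2),w[:2],np.degrees(np.arctan2(w[1],w[0])))
    print(c,[(round(q["conf"],2),np.round(q["position"],1)) for q in pinpoint(c,"valve_tip")])
E
```

```text
time: 7.4
tool_pos: [0.5137, -0.0174, 0.0849]
tool_rot: [0.0, 0.991, 0.135, 0.001]
contact_force: [2.0, 0.5, 3.0]
gripper_width: -0.003
grasp_force: 1.5
time: 7.57
tool_pos: [0.5104, -0.0168, 0.0841]
tool_rot: [0.001, 0.991, 0.136, 0.0]
contact_force: [4.5, -1.5, 1.7]
gripper_width: -0.001
grasp_force: 3.2
time: 7.73
tool_pos: [0.5085, -0.0154, 0.0846]
tool_rot: [0.001, 0.991, 0.135, 0.001]
contact_force: [6.5, -1.6, 3.1]
gripper_width: 0.004
grasp_force: 3.9
top 0.83 [-0.04764416  0.07509515] 122.39310566843541
top [(0.86, array([281.2, 205.1])), (0.22, array([305.5, 184.1]))]
side 0.68 [-0.04538428  0.07385966] 121.56932481820796
side 0.64 [-0.01023654  0.00807247] 141.74091671670328
side [(0.7, array([300.8, 227.4])), (0.64, array([320.2, 232.2])), (0.49, array([304. , 205.7]))]
```

```bash
python3 -m handwheel '[[[-0.0014,0.0006,0,0,0,0],[-0.0013,0.0007,0,0,0,0]]]'; python3 -m handwheel '[[[0,0,0,0,0,0]]]';  python3 - <<'E'
from h import *
for c in ("top","side"):
    p,d=grab_frame(c); cv2.imwrite(f"pics/{c}5.png",p)
    for q in pinpoint(c,"trim_notch"):
        w=world(c,q["position"],.115)-[.533,.036,0]; 
        if np.hypot(*w[:2])<.12: print(c,round(q["conf"],2),w[:2],np.degrees(np.arctan2(w[1],w[0])))
cv2.imwrite("pics/mix.png",cv2.resize(np.hstack([cv2.imread("pics/top5.png")[150:230,260:360],cv2.imread("pics/side5.png")[160:240,255:355]]),None,fx=4,fy=4,interpolation=2))
E
```

```text
time: 8.2
tool_pos: [0.5069, -0.0147, 0.085]
tool_rot: [0.001, 0.991, 0.135, 0.002]
contact_force: [10.5, -3.9, 1.2]
gripper_width: -0.0
grasp_force: 5.8
time: 8.28
tool_pos: [0.5069, -0.0147, 0.085]
tool_rot: [0.001, 0.991, 0.136, 0.003]
contact_force: [9.6, -3.2, 1.6]
gripper_width: -0.001
grasp_force: 5.4
top 0.98 [-0.03184494  0.07342021] 113.44808516136165
top 0.68 [-0.0915598   0.05656128] 148.29420285293637
side 0.61 [-0.0408472  0.0676786] 121.1129419190558
```

View pics/mix.png

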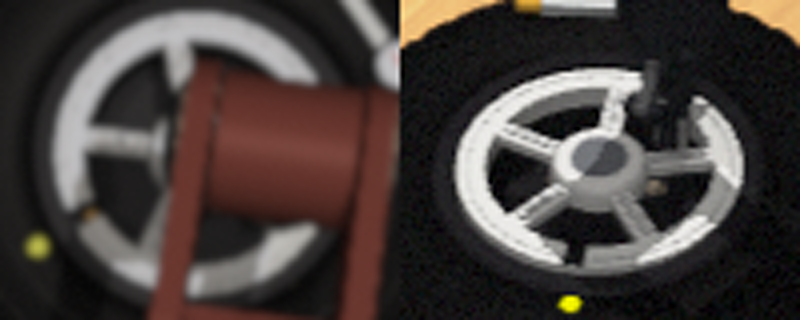

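The top half shows brass in the notch at crop (90,214), in line with the dot at (38,246). The side view also has the notch facing the dot. Force rose to about 10 N with no further turn, so the notch is caught. I'll back off and raise.

```bash
python3 -m handwheel '[[[0.003,-0.0012,0,0,0,0],[0.003,-0.001,0,0,0,0],[0,0,0.01,0,0,0],[0,0,0.02,0,0,0],[0,0,0.02,0,0,0],[0,0,0.015,0,0,0],[0.005,0.016,0,0,0,0],[0.005,0.016,0,0,0,0],[0.005,0.016,0,0,0,0],[0.004,0.012,0,0,0,0],[0,0,0,0,0,0],[0,0,0,0,0,0]]]';  python3 - <<'E'
from h import *
c="side"
p,d=grab_frame(c); cv2.imwrite(f"pics/{c}6.png",p)
for q in pinpoint(c,"trim_notch"):
        w=world(c,q["position"],.115)-[.533,.036,0]; 
        if np.hypot(*w[:2])<.12: print(c,round(q["conf"],2),w[:2],np.degrees(np.arctan2(w[1],w[0])))
print(state()["tool_pos"])
E
```

```text
time: 9.48
tool_pos: [0.5289, 0.0443, 0.1483]
tool_rot: [-0.0, 0.991, 0.136, -0.001]
contact_force: [-0.9, -0.5, 0.1]
gripper_width: -0.0
grasp_force: 0.0
side 0.72 [-0.04325334  0.0749932 ] 119.97477934090102
[0.52927096 0.04356029 0.14863126]
```

```bash
python3 -m handwheel '[[[0,0,-0.01,0,0,0],[0,0,-0.008,0,0,0],[0,0,-0.004,0,0,0],[0,0,-0.002,0,0,0],[0,0,0,0,0,0]]]'; for k in 1; do python3 -m handwheel '[[[0,0,-0.001,0,0,0],[0,0,-0.001,0,0,0]]]'|grep -E 'pos|force';python3 -m handwheel '[[[0,0,-0.001,0,0,0],[0,0,-0.001,0,0,0]]]'|grep -E 'pos|force';python3 -m handwheel '[[[0,0,-0.001,0,0,0],[0,0,-0.001,0,0,0]]]'|grep -E 'pos|force'; done
```

```text
time: 10.0
tool_pos: [0.5292, 0.0437, 0.1239]
tool_rot: [-0.0, 0.991, 0.135, -0.001]
contact_force: [0.3, -0.2, 0.3]
gripper_width: -0.003
grasp_force: 0.0
tool_pos: [0.5303, 0.0439, 0.1235]
contact_force: [-0.2, 0.1, 1.0]
grasp_force: 0.0
tool_pos: [0.5302, 0.0439, 0.1214]
contact_force: [-0.9, -0.3, -0.1]
grasp_force: 0.0
tool_pos: [0.5301, 0.044, 0.1193]
contact_force: [0.7, -0.3, 0.9]
grasp_force: 0.0
```

```bash
python3 -m handwheel '[[[0,0,-0.001,0,0,0],[0,0,-0.001,0,0,0]]]'|grep -E 'pos|force';python3 -m handwheel '[[[0,0,-0.001,0,0,0],[0,0,0,0,0,0]]]'|grep -E 'pos|force'
```

```text
tool_pos: [0.53, 0.044, 0.1171]
contact_force: [0.1, 0.6, 0.4]
grasp_force: 0.0
tool_pos: [0.5298, 0.044, 0.1159]
contact_force: [-0.6, -0.9, 0.5]
grasp_force: 0.0
```

```bash
python3 -m handwheel '[[[0,0,-0.001,0,0,0],[0,0,0,0,0,0]]]'|grep -E 'pos|force'; python3 -m handwheel '[[[0,0,-0.001,0,0,0],[0,0,0,0,0,0]]]'|grep -E 'pos|force'
```

```text
tool_pos: [0.5299, 0.044, 0.115]
contact_force: [-0.1, 0.6, -0.2]
grasp_force: 0.0
tool_pos: [0.5299, 0.044, 0.114]
contact_force: [0.1, -0.1, 0.1]
grasp_force: 0.0
```

```bash
python3 - <<'E'
from h import *
p,d=grab_frame("side"); q,_=grab_frame("top")
cv2.imwrite("pics/m7.png",cv2.resize(np.hstack([q[130:260,230:390],p[130:260,235:395]]),None,fx=2.5,fy=2.5,interpolation=2))
E
```

```text
(no output)
```

View pics/m7.png

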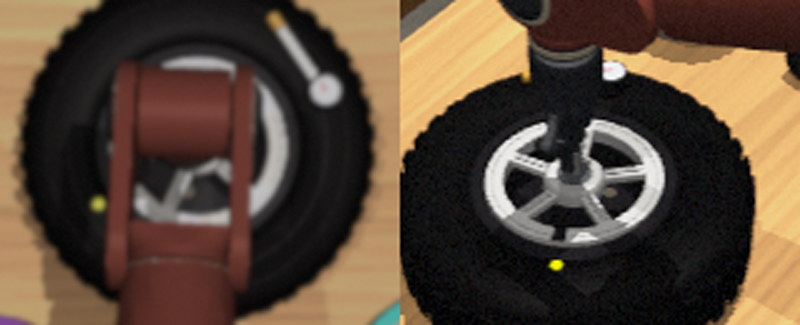

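The fingers stand over the trim's middle at about (572,178) in the right half, and the notch faces the dot at (556,265). There is no contact yet, so I'll keep lowering gently.

```bash
python3 -m handwheel '[[[0,0,-0.001,0,0,0],[0,0,0,0,0,0]]]'|grep -E 'pos|force'; python3 -m handwheel '[[[0,0,-0.001,0,0,0],[0,0,0,0,0,0]]]'|grep -E 'pos|force'; python3 - <<'E'
from h import *
I=camera_info("side");T=np.linalg.inv(np.array(I["T"]))
def pr(w):
    c=T@np.r_[w,1]; return I["cx"]+I["fx"]*c[0]/-c[2],I["cy"]-I["fy"]*c[1]/-c[2]
s=state()["tool_pos"];p,d=grab_frame("side")
print(s,pr(s),[(q["conf"],q["position"]) for q in pinpoint("side","trim_middle")[:2]],pr([.533,.036,.12]))
m=[(q["conf"],q["box"]) for q in masks_of("side","trim")];print(m)
# depth-based rim plane
H=np.array(I["T"]);v,u=np.mgrid[160:250,270:350];z=d[v,u]
P=np.stack([(u-I["cx"])/I["fx"]*z,-(v-I["cy"])/I["fy"]*z,-z],-1)@H[:3,:3].T+H[:3,3]
r=np.hypot(P[...,0]-.533,P[...,1]-.036);a=np.degrees(np.arctan2(P[...,1]-.036,P[...,0]-.533))
br=p[v,u].min(-1)>90
for lo in range(-180,180,30):
    k=br&(r>.083)&(r<.097)&(a>=lo)&(a<lo+30)&(z>0); print(lo,k.sum(),np.round(np.median(P[...,2][k]),4) if k.any() else None)
k=(r>.105)&(r<.113)&(z>0);print("lip",np.median(P[...,2][k]))
E
```

```text
tool_pos: [0.5299, 0.044, 0.1131]
contact_force: [0.4, 0.3, -0.1]
grasp_force: 0.0
tool_pos: [0.5299, 0.044, 0.112]
contact_force: [-0.0, -0.1, -0.4]
grasp_force: 0.0
[0.52988149 0.04395535 0.11201079] (np.float64(303.51501476824245), np.float64(203.1931315410628)) [(0.77, [332.3, 341.0]), (0.66, [305.1, 197.4])] (np.float64(304.3083540657587), np.float64(199.0109642283491))
[(0.96, [296.9, 306.8, 81.9, 78.1]), (0.94, [401.8, 183.7, 67.3, 52.2]), (0.63, [269.7, 176.4, 73.6, 52.2])]
-180 64 0.1175
-150 59 0.1147
-120 56 0.1131
-90 45 0.1115
-60 1 0.1077
-30 55 0.1118
0 53 0.1135
30 64 0.1157
60 65 0.1177
90 62 0.1193
120 66 0.1193
150 69 0.1193
lip 0.1146035357741273
```

```bash
python3 - <<'E'
from h import *
I=camera_info("side")
p,d=grab_frame("side")
H=np.array(I["T"]);v,u=np.mgrid[150:215,270:340];z=d[v,u]
P=np.stack([(u-I["cx"])/I["fx"]*z,-(v-I["cy"])/I["fy"]*z,-z],-1)@H[:3,:3].T+H[:3,3]
for r in range(170,212,2): print(r,[ "%d/%d/%d"%tuple(np.round(1000*(P[r-150,c-270]-[.533,.036,0]))) for c in range(292,318,3)])
cv2.imwrite("pics/z8.png",cv2.resize(p[150:230,260:350],None,fx=7,fy=7,interpolation=2))
E
```

```text
170 ['-3/46/266', '-11/44/269', '-19/42/272', '-27/39/274', '-29/31/269', '-36/27/270', '-40/21/268', '-5/-36/204', '48/-117/113']
172 ['101/-70/112', '-12/45/263', '-20/44/267', '-24/36/263', '-29/31/262', '-15/2/232', '-20/-4/230', '52/-107/111', '45/-113/110']
174 ['97/-66/109', '-12/46/257', '-19/43/259', '-20/33/252', '-21/21/243', '-25/15/241', '-18/-6/221', '43/-95/117', '38/-103/114']
176 ['89/-56/114', '-10/44/248', '-18/42/251', '-24/37/250', '-21/22/238', '-27/17/237', '-18/-6/214', '40/-92/114', '33/-97/113']
178 ['83/-49/115', '-11/45/242', '-18/42/244', '-24/38/244', '-20/21/228', '-28/19/231', '-17/-7/205', '35/-85/114', '31/-94/109']
180 ['80/-44/112', '-12/48/238', '-21/46/241', '-23/37/236', '-19/20/220', '-23/13/216', '-10/-15/187', '31/-80/112', '25/-86/110']
182 ['72/-35/115', '-17/53/238', '-17/42/230', '-20/34/225', '-19/21/214', '-24/14/211', '31/-66/115', '27/-75/110', '19/-78/112']
184 ['-8/55/227', '-18/56/234', '-20/46/227', '-11/23/203', '-17/19/204', '-23/14/203', '26/-60/115', '31/-79/97', '18/-77/105']
186 ['-13/61/228', '-20/58/229', '-22/48/223', '-5
[... 888 characters left out ...]
40', '-2/4/121', '-11/1/124', '-15/-6/121', '-22/-11/120', '-27/-17/119']
202 ['60/-15/57', '13/25/122', '5/21/123', '-1/16/122', '-8/11/122', '-14/6/122', '-19/-1/119', '-26/-5/120', '-30/-13/116']
204 ['55/-9/57', '8/31/122', '1/26/122', '-7/23/124', '-13/17/123', '-19/13/123', '-25/7/122', '-30/0/119', '-32/-11/111']
206 ['51/-5/54', '3/37/121', '-1/29/118', '-10/27/121', '-15/20/119', '-21/15/118', '-27/10/118', '-32/3/115', '-37/-4/112']
208 ['5/48/122', '2/39/117', '-4/33/115', '-11/29/116', '-17/23/115', '-25/20/117', '-32/17/119', '-37/9/115', '-9/-40/53']
210 ['2/52/120', '-1/42/113', '-4/33/107', '-621/742/1140', '-20/27/112', '-28/25/115', '-37/22/119', '-43/17/119', '-13/-34/53']
```

View pics/z8.png

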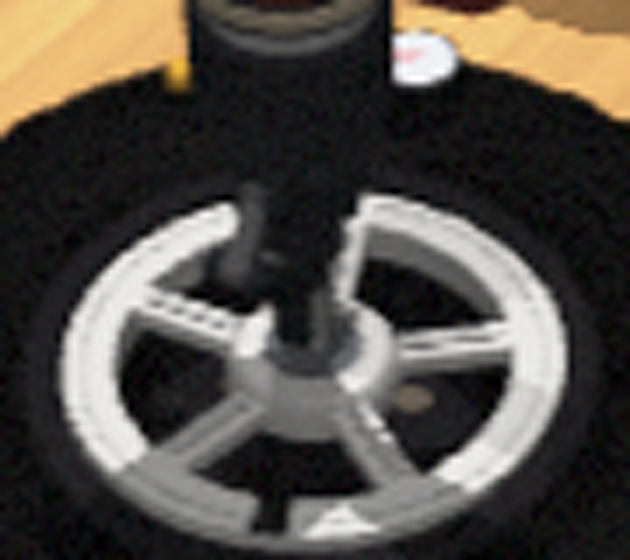

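Depth puts the fingertips above the middle (top about 0.122), whatever the tool reading says. I'll keep lowering in guarded steps.

```bash
python3 -m handwheel '[[[0,0,-0.001,0,0,0],[0,0,-0.001,0,0,0]]]'|grep -E 'pos|contact'; python3 -m handwheel '[[[0,0,-0.001,0,0,0],[0,0,-0.001,0,0,0]]]'|grep -E 'pos|contact'
```

```text
tool_pos: [0.5301, 0.044, 0.1103]
contact_force: [-0.4, 0.0, 0.0]
tool_pos: [0.5299, 0.044, 0.1081]
contact_force: [-0.1, 0.7, -0.4]
```

```bash
python3 -m handwheel '[[[0,0,-0.001,0,0,0],[0,0,-0.001,0,0,0]]]'|grep -E 'pos|contact'; python3 -m handwheel '[[[0,0,-0.001,0,0,0],[0,0,-0.001,0,0,0]]]'|grep -E 'pos|contact'
```

```text
tool_pos: [0.5299, 0.044, 0.106]
contact_force: [0.2, 0.2, 0.1]
tool_pos: [0.53, 0.0439, 0.1041]
contact_force: [0.2, 0.2, 0.3]
```

```bash
python3 - <<'E'
from h import *
I=camera_info("side");H=np.array(I["T"])
p,d=grab_frame("side")
for r in range(188,212):
    o=[]
    for c in range(298,311,2):
        z=d[r,c];P=H[:3,:3]@np.array([(c-I["cx"])/I["fx"]*z,-(r-I["cy"])/I["fy"]*z,-z])+H[:3,3]
        o.append("%d/%d/%d"%tuple(np.round(1000*(P-[.533,.036,0]))))
    print(r,o)
print(state()["contact_force"])
cv2.imwrite("pics/z9.png",cv2.resize(p[150:230,260:350],None,fx=7,fy=7,interpolation=2))
E
```

```text
188 ['-18/45/211', '0/15/175', '-6/14/178', '-18/20/190', '-23/18/191', '-15/1/173', '15/-45/118']
189 ['-23/50/214', '-27/48/215', '-9/19/180', '-18/21/187', '-20/15/183', '-11/-4/163', '16/-46/112']
190 ['-32/61/225', '-26/47/210', '-11/21/179', '-17/20/182', '-19/14/178', '17/-38/114', '13/-42/113']
191 ['-31/60/219', '-26/47/206', '-25/38/198', '-14/16/174', '-18/13/173', '12/-32/117', '11/-40/111']
192 ['-32/61/218', '-27/48/204', '-24/36/192', '-23/28/185', '-20/16/173', '-13/-1/155', '11/-39/108']
193 ['-31/60/213', '-27/49/201', '-24/37/190', '-21/25/178', '-18/13/166', '-12/-3/149', '2/-28/119']
194 ['-32/62/211', '-27/49/197', '-25/38/187', '-24/29/178', '-15/9/157', '-13/-1/147', '-1/-25/119']
195 ['24/-2/120', '-28/50/195', '-27/41/186', '-10/12/152', '-17/12/156', '-13/-1/143', '-7/-16/127']
196 ['21/1/120', '-3/21/152', '-26/40/182', '-13/17/154', '-15/10/149', '-11/-3/136', '-7/-17/122']
197 ['19/4/120', '-2/20/147', '-10/21/152', '-12/15/148', '-16/12/148', '-14/1/138', '-6/-18/116']
198 ['15/9/123', '-5/24/148', '-10/21/148', '-15/19/150', '-17/13/146', '-13/0/133', 
[... 642 characters left out ...]
', '-14/19/121', '-19/17/122', '-24/15/124', '-25/7/118']
206 ['-4/32/122', '-6/27/120', '-13/27/124', '-15/21/120', '-20/18/120', '-24/14/119', '-29/12/121']
207 ['-4/32/118', '-9/30/119', '-12/26/118', '-20/26/123', '-23/22/122', '-27/19/122', '-30/14/120']
208 ['-5/34/117', '-9/30/116', '-15/30/119', '-20/27/120', '-25/25/121', '-27/18/117', '-32/16/118']
209 ['-3/33/110', '-9/31/112', '-17/32/119', '-22/29/120', '-24/24/116', '-30/22/118', '-33/17/116']
210 ['-7/37/112', '-13/36/115', '-15/30/112', '-19/26/110', '-24/24/113', '-33/26/119', '-37/23/120']
211 ['-6/36/107', '-10/32/106', '-17/32/111', '-19/26/107', '-26/26/111', '-29/22/109', '-38/24/117']
[0.03376029 0.18245361 0.85079805]
```

View pics/z9.png

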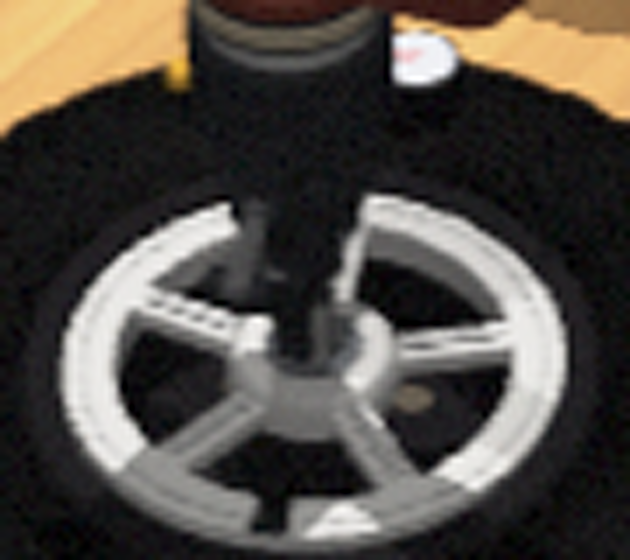

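The fingertips are now about 12 mm above the middle at crop (310,350), so the tool z reads roughly 30 mm low. Continuing down.

```bash
python3 -m handwheel '[[[0,0,-0.001,0,0,0],[0,0,-0.001,0,0,0],[0,0,-0.001,0,0,0],[0,0,-0.001,0,0,0],[0,0,-0.001,0,0,0],[0,0,0,0,0,0]]]'|grep -E 'pos|contact'; python3 -m handwheel '[[[0,0,-0.001,0,0,0],[0,0,-0.001,0,0,0]]]'|grep -E 'pos|contact';python3 -m handwheel '[[[0,0,-0.001,0,0,0],[0,0,0,0,0,0]]]'|grep -E 'pos|contact';
```

```text
tool_pos: [0.5301, 0.044, 0.0993]
contact_force: [0.4, 0.5, 1.0]
tool_pos: [0.5306, 0.0438, 0.0984]
contact_force: [-2.9, 0.0, 7.6]
tool_pos: [0.5307, 0.0438, 0.0977]
contact_force: [-1.9, -0.2, 5.4]
```

```bash
python3 -m handwheel '[[[0,0,-0.001,0,0,0],[0,0,0,0,0,0]]]'|grep -E 'pos|contact'; python3 -m handwheel '[[[0,0,-0.001,0,0,0],[0,0,0,0,0,0]]]'|grep -E 'pos|contact'
```

```text
tool_pos: [0.5308, 0.0439, 0.0968]
contact_force: [-1.3, 0.4, 6.3]
tool_pos: [0.5307, 0.044, 0.095]
contact_force: [-0.0, 0.9, 2.3]
```

```bash
python3 -m handwheel '[[[0,0,-0.001,0,0,0],[0,0,0,0,0,0]]]'|grep -E 'pos|contact'; python3 -m handwheel '[[[0,0,-0.001,0,0,0],[0,0,0,0,0,0]]]'|grep -E 'pos|contact'
```

```text
tool_pos: [0.5306, 0.0441, 0.0939]
contact_force: [0.3, 0.6, 6.4]
tool_pos: [0.5307, 0.044, 0.0939]
contact_force: [-4.0, 0.2, 9.8]
```

```bash
python3 -m handwheel '[[[0,0,-0.001,0,0,0],[0,0,0,0,0,0]]]'|grep -E 'pos|contact'; python3 -m handwheel '[[[0,0,-0.001,0,0,0],[0,0,0,0,0,0]]]'|grep -E 'pos|contact'
```

```text
tool_pos: [0.5307, 0.044, 0.0939]
contact_force: [-6.2, 0.9, 14.4]
tool_pos: [0.5307, 0.044, 0.0938]
contact_force: [-9.0, 0.5, 18.9]
```

It has stopped hard about 5 mm below first contact, which suggests it is seated. I'll lift off and check.

```bash
python3 -m handwheel '[[[0,0,0.005,0,0,0],[0,0,0.01,0,0,0],[0,0,0.03,0,0,0],[0,0,0.04,0,0,0],[-0.02,-0.035,0.01,0,0,0],[-0.02,-0.035,0,0,0,0],[-0.02,-0.035,0,0,0,0],[-0.02,-0.035,0,0,0,0],[-0.02,-0.035,0,0,0,0],[-0.02,-0.035,0,0,0,0],[-0.02,-0.035,0,0,0,0],[-0.02,-0.035,0,0,0,0],[0,0,0,0,0,0],[0,0,0,0,0,0]]]'|grep -E 'time|pos|contact'
python3 - <<'E'
from h import *
p=None
for cam in ("side","top"):
    I=camera_info(cam);H=np.array(I["T"])
    p=None;ds=[]
    for i in range(5): p,d=grab_frame(cam);ds.append(d)
    d=np.median(ds,0);cv2.imwrite(f"pics/{cam}10.png",p)
    v,u=np.mgrid[140:250,260:360];z=d[v,u]
    P=np.stack([(u-I["cx"])/I["fx"]*z,-(v-I["cy"])/I["fy"]*z,-z],-1)@H[:3,:3].T+H[:3,3]
    X=P[...,0]-.533;Y=P[...,1]-.036;r=np.hypot(X,Y)
    k=(p[v,u].min(-1)>90)&(r>.083)&(r<.096)&(P[...,2]>.1)
    A=np.c_[X[k],Y[k],np.ones(k.sum())];s=np.linalg.lstsq(A,P[...,2][k],rcond=None)[0]
    k2=(r<.025);l=(r>.106)&(r<.113)&(z>0)
    print(cam,k.sum(),"tilt",s[:2],"rim z",s[2],"mid",np.median(P[...,2][k2]),"lip",np.median(P[...,2][l]))
    for n in ("trim_notch","valve_tip"):
        for q in pinpoint(cam,n):
            w=world(cam,q["position"],.11 if n!="valve_tip" else .1065)-[.533,.036,0]
            if np.hypot(*w[:2])<.12: print(n,q["conf"],w[:2],np.degrees(np.arctan2(w[1],w[0])))
cv2.imwrite("pics/m10.png",cv2.resize(np.hstack([cv2.imread("pics/top10.png")[145:235,260:360],cv2.imread("pics/side10.png")[155:245,255:355]]),None,fx=4,fy=4,interpolation=2))
E
```

```text
time: 15.52
tool_pos: [0.3688, -0.2374, 0.1849]
contact_force: [0.3, 0.7, 0.2]
side 683 tilt [ 0.0001294  -0.00064329] rim z 0.11087012672389925 mid 0.11658844422456816 lip 0.11472451021938279
trim_notch 0.74 [-0.03693209  0.06344416] 120.20452018499067
valve_tip 0.77 [-0.04706375  0.06835645] 124.54760275297019
top 885 tilt [-8.72344650e-05 -2.75011347e-03] rim z 0.10927111904072356 mid 0.11552856704649905 lip 0.11309639018972284
valve_tip 0.66 [-0.04486245  0.07591006] 120.5828692281389
```

View pics/m10.png

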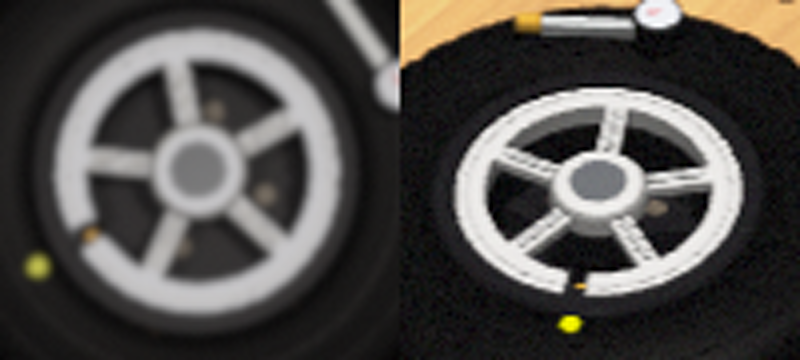

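Level (tilt under 0.003), rim top at about 0.110 and middle at about 0.116. The brass valve shows in the notch at (91,235) in the top half and (580,287) in the side half, and the arm is clear.

```bash
python3 -c "
from plant import job_done
print(job_done())"
```

```text
the job is handed in; nothing more can be done
None
```

The trim's notch is over the valve and the trim is pressed home and level (camera check: tilt under 0.003 rad, height as expected). The highest force I saw was about 21 N, the arm is clear of everything, and the job is handed in.

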